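Hang the seasoning shelf on its rack and set the pepper mill in it

ROBOT

A 6-joint arm with a two-finger parallel gripper is mounted at the origin on a cart in front of the work surface, level with it; the furniture and walls round the work are solid. World frame = base frame: x ahead of the robot, y to its left, z up, the work surface at z = 0. Lengths are in m, angles in rad, forces in N, time in s.
With the tool pointing down it reaches from about 0.375 to 0.75 m from the base axis. Payload 9 kg.
Tool frame: the origin (TCP) lies on the mounting face of the last link; the fingertips stand 173 mm ahead of it and the grasp point (between the pads) lies 155 mm ahead of it; z points along the fingers, y is the line along which they close (so a half turn about z gives the same grasp; the last joint's range is limited). The gripper opens to 85 mm and grips with 20 to 120 N. Pads are 22 mm wide; open, the fingers measure 114 mm over their backs; the gripper's body (76 mm by 85 mm) begins 54 mm behind the grasp point. The pads swing forward as they close: fully open they stand 13 mm farther back than shut.
Start: joints at [1.019, 0.104, 0.097, 1.564, 0, 1.353], TCP at [0.197, 0.567, 0.405] pointing down, gripper open.
Joint ranges: [-2.99, 2.99], [-0.84, 1.86], [-1.1, 1.16], [-1.84, 2.11], [-1.51, 1.56], [-3.14, 3.14]. Speed limits (rad/s): [2.22, 2.22, 2.57, 3.14, 3.14, 3.14].

INTERFACE

Orientations are given as a unit quaternion [w, x, y, z].
In Python, from plant import bot gives the robot as it stands.
- The arm moves only by the shell command python3 -m handwheel 'ROWS' [OPENING] [FORCE]. ROWS is a JSON object whose one key "increments" holds a list that holds one entry, the list of rows, each a list of 4 numbers: the shift along the world's x, y, z in m, then the turn about the world's z in units of 6 degrees (1.0 is 6 degrees). In form: {"increments": [[[dx, dy, dz, roll], ...]]}. A call has exactly 10 rows; each row is the pose to reach, as a shift and turn from the pose commanded when the call began; what a row does not reach only later rows make up. A row lasts 1/12 s, in which the tool goes at most 41.7 mm and 7.16 degrees, less where a joint would pass 70% of its speed; a pose out of reach is approached as far as the arm can. A call with a gripper value outside its range is refused whole. OPENING is the opening, from -1 (shut) to 1 (fully open), set as the call begins (- or left out, the last holds). The fingers move at their own pace and stop on an object; FORCE is the grip in N (left out, the last holds). Time passes only in rows, so rows that repeat a pose let the fingers close, or fill a call up. It gives the time, the measured TCP pose, the force, the opening and the grip force at its end, in the units of the state.
- bot.get_obs(): the state, without advancing time (a new reading comes with each control period).
- bot.camera(name): name is "side" or "top"; returns the picture (420x560x3 uint8, red, green, blue); there is no depth.
- bot.camera_model(name): a dict with "camera_matrix" (3x3 intrinsics, pixels), "position" and "rotation" of the camera in the world. Camera axes: x right, y up, looking along -z (the intrinsics and any distortion apply to the point x, -y, -z); pixel columns grow to the right and rows downward; lengths in m; the calibration is good to about 2 mm. A picture is of the moment at which its call begins. camera_model takes no time and is no camera call.
- bot.finish_job(): hands the job in; it is judged then, once.
The state is a dict: "clock": time; "q": joint angles; "joint_vel": joint speeds; "effort": joint torques, N m; "tool_pos": TCP position; "tcp_rot": TCP orientation; "contact_force": force on the tool from outside, world axes, zero at the start; "wrist_torque": the same for the moment, N m; "width": opening from 0.0 (shut) to 1.0 (fully open); "finger_force": force on a finger pad.
Only numpy, scipy, OpenCV 4.12 (cv2) and the standard library are available. Lean on these libraries where they do the work, as an engineer would, in place of code of your own. Each camera call takes 0.05 s, during which the arm holds its last target. There are 200 camera calls.

TASK

Hang the small metal seasoning shelf on the rack: bring its back plate up behind the heads of the two studs, slide it sideways so that both studs run into its side slots, fully to the end, and let it down so that it hangs level with both studs in their notches. Feel for the studs and do not force the shelf against the rack. Then stand the pepper mill upright in the hanging shelf, let go of everything, and leave the other things on the worktop where they are.

Things in the scene. Friction and masses are not known exactly. Their poses are not given: they have to be found in the camera images.
- rack: Fixed rack. Wooden foot 16 mm thick, 260 mm wide, from x = -70 to 80 mm; two upright slotted steel strips, 23 mm wide, 6 mm thick, tops at z = 186 mm. Origin: on the worktop, midway between the strips, in the plane of their front faces; x to the rear, y left (seen from the front), z up. The shelf hangs at its front (-x). A bar behind the strips (12 mm high, back to x = 17 mm) carries the studs.
- strip_left (a point): Point on the front face of the left strip (rack y = +65 mm) at rack z = 165 mm. A headed stud sticks out to the front (-x) here: round shank 7 mm thick and 9 mm long between strip and head; head 16 mm wide, 4.5 mm thick. The stud's height is set by hand: its axis lies up to 8 mm above or below this point. That is not measured: feel for it. Held as rigidly as steel.
- strip_right (a point): The same on the right strip (rack y = -65 mm). Both studs sit on one bar and are always at the same height.
- shelf: Loose metal shelf, 0.31 to 0.55 kg, standing on the worktop. Origin: underside, mid-length and mid-thickness of its back plate; x to the rear, y left (seen from the front), z up. Back plate 5 mm thick, 216 mm long (y), straight top edge at z = 90 mm; an open tray in front of it (-x). Two ears 114 mm high rise from the plate's edge; a side slot open to +y lies under each.
- notch_left (a point): Left notch (shelf y = +65, z = 102.5 mm): where the stud's axis lies once hung (shelf origin then 102.5 mm under the stud axes, plate 2.5 to 6.5 mm in front of the strips). The slot, z = 90 (plate edge) to 100 mm (lip), runs from here to its mouth 25 mm to +y, lip tip rounded by 7 mm. At its closed end the notch, 10 mm wide and centred here, goes up to z = 106 mm. Ear ends 15 mm to -y.
- notch_right (a point): Right notch, the same shape, at shelf y = -65 mm, mouth also to +y. To hang: plate up between strips and heads with the shelf some 38 mm to -y of its final place, until its top edge touches the studs from below; ease off, slide the shelf to +y to the slots' end, lower it 7.5 mm or more so that the studs enter the notches.
- shelf_grip (a point): Middle of the shelf's wooden grip block, at shelf x = -3.5, z = 156 mm (its back flush with the plate's back): 12 mm thick (x), 40 mm long (y), 28 mm high. Pinch it across its thickness from above. A neck 28 mm wide, 5 mm thick joins it to the plate.
- shelf_floor (a point): Middle of the tray's floor (top face, shelf x = -42.5, z = 4 mm). Inside 79 mm (x) by 208 mm (y); side rims 24 mm, front rim 27 mm above this point.
- mill: Wooden pepper mill, loose, upright, round: foot 58 mm wide, 170 mm high, 0.14 to 0.24 kg. Its rounded head is 49 mm wide, from z = 123 to 159 mm (widest at about 140), with a small metal knob on top. Origin: centre of its foot; z along its axis.
- spice_jar: Bystander: glass spice jar, 44 mm diameter, 105 mm high. Origin: centre of its foot.
- garlic: Bystander: garlic bulb, 60 mm. Origin: centre of its underside.
- mug: Bystander: white mug, 106 mm high, to the left. Origin at its foot.
- moka: Bystander: moka pot, 205 mm high, behind the rack to the right. Origin at its foot.
Things that resemble listed ones, but are neither listed nor needed, are in the scene too. What is shaped like the shelf but purple is not meant.

How it is judged:
On the way:
1. The shelf hangs on the rack, let go, both studs in their notches (y of shelf in the frame of rack between -0.004 and 0.004 m and x of shelf in the frame of rack between -0.012 and 0.002 m and height (world z) of shelf above 0.045 m and angle between shelf's own z axis and vertical below 0.1 rad and contact force between the fingers and shelf below 0.1 N and linear speed of shelf below 0.03 m/s), for 0.2 s.
At the end, for the whole second after the job is handed in: The shelf hangs on both studs in their notches (sideways within 4 mm of the rack's middle, clear of the worktop and of the rack's foot, less than 0.1 rad from upright), the mill stands on the shelf's floor less than 0.15 rad from upright, both at rest (y of shelf in the frame of rack between -0.004 and 0.004 m and x of shelf in the frame of rack between -0.012 and 0.002 m and height (world z) of shelf above 0.045 m and angle between shelf's own z axis and vertical below 0.1 rad and x of mill in the frame of shelf between -0.082 and -0.003 m and y of mill in the frame of shelf between -0.104 and 0.104 m and z of mill in the frame of shelf between -0.002 and 0.012 m and angle between mill's own z axis and vertical below 0.15 rad and linear speed of each of shelf, mill below 0.03 m/s); the robot touches nothing.
It fails at once if While the robot holds the shelf, it is pressed against the rack with more than 25 N (contact force between the fingers and shelf above 0.5 N and contact force between shelf and rack above 25 N).
It fails at once if The mill is tipped over (more than 0.5 rad) (angle between mill's own z axis and vertical above 0.5 rad).
It fails at once if Another thing on the worktop is moved more than 30 mm (distance of any of spice_jar, garlic, mug, moka from where it was at the start of the episode above 0.03 m).
It also fails if it takes over 64 s, if anything falls off the work surface, if the arm or the gripper's body presses on something with over 40 N, if the wrist force passes 120 N, or if a joint passes its speed limit or range.

## Working session

There is one attempt and no reset: what is moved stays moved. The work goes in short steps, Python scripts to look and compute and a shell command to move; the robot and the scene stay as the last step left them, time stands still between calls to the robot, and variables do not carry over. Pictures are saved under pics/ and viewed, at most 10 in all, crops included, and the job is handed in when it is done.

```bash
mkdir -p pics; python3 - <<'E'
from plant import bot
import cv2,numpy as np
for n in ("side","top"):
    im=bot.camera(n); cv2.imwrite(f"pics/{n}0.png",im[...,::-1])
    m=bot.camera_model(n); print(n,{k:np.round(v,4).tolist() if not isinstance(v,str) else v for k,v in m.items()})
o=bot.get_obs(); print(o)
E
```

```text
side {'camera_matrix': [[436.9143, 0.0, 277.8112], [0.0, 436.9143, 211.9707], [0.0, 0.0, 1.0]], 'position': [-0.2599, -1.0631, 1.1273], 'rotation': [0.837, 0.404, -0.1511, -0.3368]}
top {'camera_matrix': [[448.8319, 0.0, 277.9395], [0.0, 448.8319, 211.4806], [0.0, 0.0, 1.0]], 'position': [0.4462, -0.1707, 1.5172], 'rotation': [-0.6961, -0.0381, 0.0269, 0.7164]}
{'clock': 0.1, 'q': array([1.01929283e+00, 1.04663059e-01, 9.65739956e-02, 1.56396518e+00,
       6.97978353e-06, 1.35309369e+00]), 'joint_vel': array([ 0.00148744, -0.00126425,  0.00317268,  0.00137543,  0.00017705,
        0.00019125]), 'effort': array([ 6.88689863e-03, -5.58203244e+01,  5.04722786e+01,  1.29124842e-02,
       -2.27609735e-04,  2.73339111e-05]), 'tool_pos': array([0.19651752, 0.56679427, 0.40400107]), 'tcp_rot': array([-2.39213739e-04,  1.66126621e-01,  9.86104229e-01, -5.81699817e-04]), 'contact_force': array([ 0.46603113,  0.49196733, -0.79168121]), 'wrist_torque': array([-0.01142449,  0.0088355 ,  0.05833131]), 'finger_force': 0.0, 'width': 0.9970295981935923}
```

View pics/side0.png

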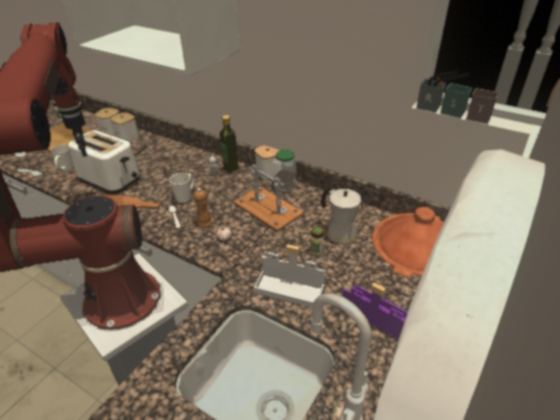

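View pics/top0.png

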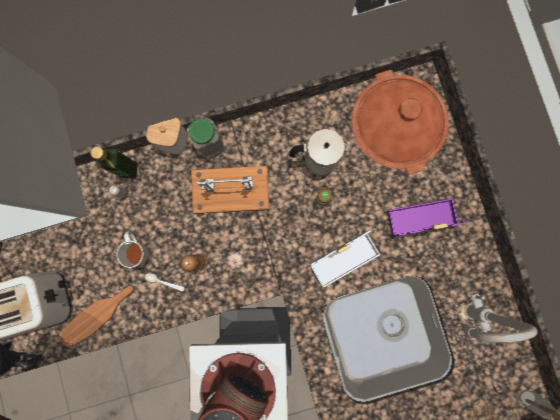

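The side view shows the silver shelf at (290,277) with its grip at (293,250), and a purple look-alike at (376,310). The rack is at (268,205), the mill at (202,208), the garlic at (224,233) and the jar at (317,238). In the top view the shelf is at (345,260), purple at (422,217), the rack at (230,190) and the mill at (193,262).

Could be mistaken for the shelf: purple one (422,217 top). For the mill: bottle (115,160), wooden jar (165,135) and small shaker (115,190). I choose the silver shelf with the wooden grip and the turned brown mill at (193,262). I'll check both in one close composite.

```bash
cat > h.py <<'E'
from plant import bot
import cv2,numpy as np
from scipy.spatial.transform import Rotation as R
M={n:bot.camera_model(n) for n in("side","top")}
def rot(n):
    q=np.array(M[n]["rotation"]); return R.from_quat(np.r_[q[1:],q[0]]).as_matrix() if q.size==4 else q
def ray(n,u,v):
    K=M[n]["camera_matrix"]; d=np.linalg.solve(K,[u,v,1.]); return np.array(M[n]["position"]),rot(n)@(d*[1,-1,-1])
def onz(n,uv,z):
    p,d=ray(n,*uv); return p+d*(z-p[2])/d[2]
def two(a,b): # a side px, b top px -> point, gap
    p,d=ray("side",*a);q,e=ray("top",*b)
    s=np.linalg.lstsq(np.c_[d,-e],q-p,rcond=None)[0]; A=p+s[0]*d;B=q+s[1]*e
    return (A+B)/2,np.linalg.norm(A-B)
def proj(n,P):
    c=rot(n).T@(np.array(P)-M[n]["position"])*[1,-1,-1]; r=M[n]["camera_matrix"]@c; return r[:2]/r[2]
E
python3 - <<'E'
import cv2,numpy as np
s=cv2.imread("pics/side0.png");t=cv2.imread("pics/top0.png")
f=lambda i,x,y,w,h:cv2.resize(i[y:y+h,x:x+w],(400,300),interpolation=cv2.INTER_CUBIC)
cv2.imwrite("pics/c0.png",np.vstack([np.hstack([f(t,180,155,100,75),f(t,300,220,100,75)]),np.hstack([f(s,225,155,100,75),f(s,245,235,100,75)])]))
E
```

```text
(no output)
```

View pics/c0.png

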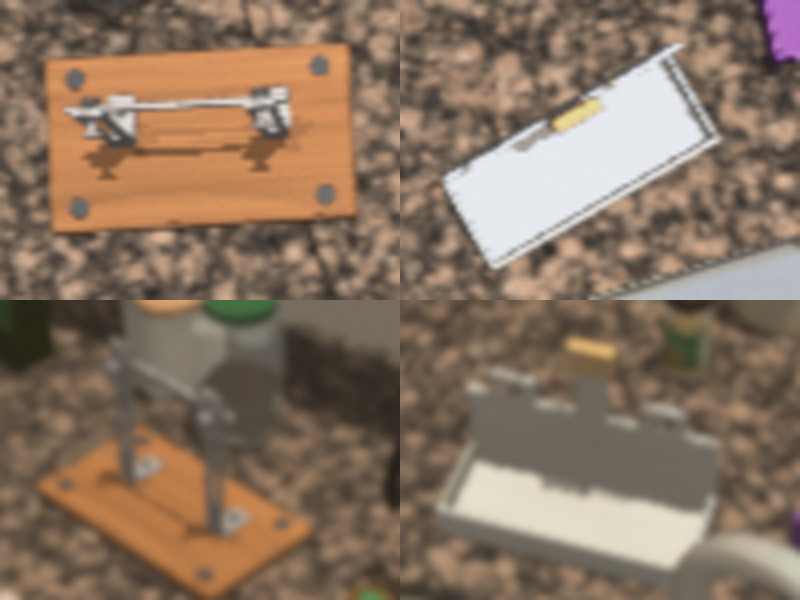

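The crops show the rack foot as an orange rectangle, with the studs (and their T-shaped shadows) toward the robot. The chosen shelf is silver-white with a yellow grip at about (344,248) top and (293,248) side. Now measuring.

```bash
cat > meas.py <<'E'
from h import *
s=cv2.imread("pics/side0.png");t=cv2.imread("pics/top0.png")
def box(img,lo,hi,roi,name,mn=20,hsv=True):
    x,y,w,h=roi; c=img[y:y+h,x:x+w]; c=cv2.cvtColor(c,cv2.COLOR_BGR2HSV)
    m=cv2.inRange(c,lo,hi); m=cv2.morphologyEx(m,cv2.MORPH_CLOSE,np.ones((3,3)))
    k,_=cv2.findContours(m,cv2.RETR_EXTERNAL,cv2.CHAIN_APPROX_NONE); k=max(k,key=cv2.contourArea)
    k=k+[x,y]; r=cv2.minAreaRect(k.astype(np.float32)); print(name,"area",cv2.contourArea(k),"rect",np.round(r[0],1),np.round(r[1],1)); return k,r
# rack foot
k,r=box(t,(5,110,100),(20,255,255),(180,155,100,75),"foot")
c=np.array([onz("top",p,.016) for p in cv2.boxPoints(r)])[:,:2]; print("foot corners",c.round(4).tolist(),"sizes",[np.linalg.norm(c[i]-c[i-1]).round(4) for i in range(4)],"mid",c.mean(0).round(4))
e=max([c[i]-c[i-1] for i in range(4)],key=np.linalg.norm); e=e*np.sign(e[1]); th=np.arctan2(-e[0],e[1]); print("rack yaw deg",np.degrees(th))
print("rack origin",c.mean(0)-.005*np.array([np.cos(th),np.sin(th)]))
# grip block
kg,rg=box(t,(18,70,120),(32,255,255),(330,235,30,25),"gripT")
ks,rs=box(s,(12,70,80),(32,255,255),(280,238,30,20),"gripS")
print("grip two view",two(rs[0],rg[0]))
print("grip top@z.17",onz("top",rg[0],.17))
# tray
kt,rt=box(t,(0,0,150),(180,50,255),(300,222,90,75),"tray")
for z in(.004,.03): 
  c=np.array([onz("top",p,z) for p in cv2.boxPoints(rt)])[:,:2]; print("tray",z,c.round(4).tolist(),[np.linalg.norm(c[i]-c[i-1]).round(4) for i in range(4)])
  e=max([c[i]-c[i-1] for i in range(4)],key=np.linalg.norm); e=e*np.sign(e[1]); print("yaw",np.degrees(np.arctan2(-e[0],e[1])))
# mill
km,rm=box(t,(3,120,30),(20,255,255),(178,248,32,28),"millT")
kn,rn=box(s,(3,100,30),(20,255,255),(190,183,24,50),"millS")
print("mill T bbox",cv2.boundingRect(km),"S bbox",cv2.boundingRect(kn))
E
python3 meas.py
python3 - <<'E'
import cv2,numpy as np
s=cv2.imread("pics/side0.png");t=cv2.imread("pics/top0.png")
f=lambda i,x,y,w,h:cv2.resize(i[y:y+h,x:x+w],(400,400),interpolation=cv2.INTER_CUBIC)
cv2.imwrite("pics/c1.png",np.hstack([f(t,170,235,50,50),f(s,175,180,60,60)]))
E
```

```text
foot area 3245.0 rect [229.7 189. ] [44.  77.2]
foot corners [[0.7379, 0.1465], [0.7449, -0.1158], [0.595, -0.1204], [0.5878, 0.1395]] sizes [np.float64(0.1502), np.float64(0.2624), np.float64(0.1499), np.float64(0.2601)] mid [0.6664 0.0125]
rack yaw deg 1.51990585963698
rack origin [0.66140792 0.01232883]
gripT area 32.0 rect [343.4 248.3] [ 3.6 12.1]
gripS area 516.0 rect [294.5 247.5] [19. 29.]
grip two view (array([ 0.45773719, -0.34679725,  0.16263968]), np.float64(0.008033402380934097))
grip top@z.17 [ 0.45464541 -0.34321197  0.17      ]
tray area 1619.5 rect [346.2 258.8] [27.2 69.1]
tray 0.004 [[0.4055, -0.249], [0.5155, -0.4537], [0.4354, -0.4955], [0.3263, -0.2917]] [np.float64(0.0899), np.float64(0.2324), np.float64(0.0904), np.float64(0.2312)]
yaw 28.259590578555123
tray 0.03 [[0.4062, -0.2476], [0.5143, -0.4488], [0.4356, -0.4899], [0.3284, -0.2896]] [np.float64(0.0884), np.float64(0.2284), np.float64(0.0888), np.float64(0.2272)]
yaw 28.25959057855512
millT area 309.5 rect [193.5 262.1] [15.1 25.3]
millS area 448.0 rect [203.  208.2] [38.3 17.2]
mill T bbox (181, 254, 26, 17) S bbox (193, 189, 21, 39)
```

View pics/c1.png

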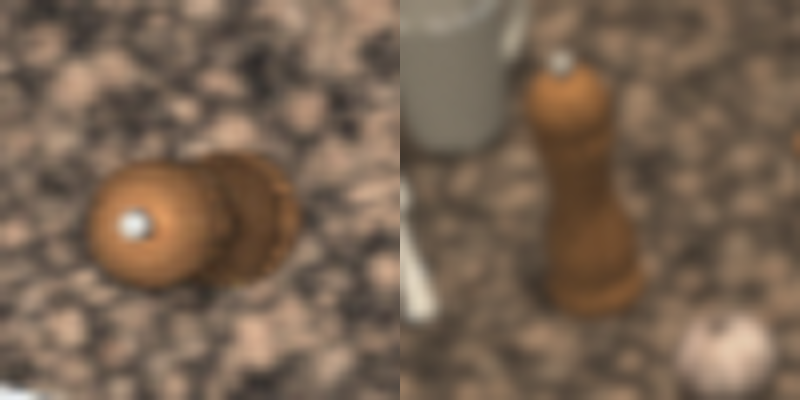

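The crop shows the upright mill: knob at about (186.8,263.1) in the top view and (199.3,189.5) in the side view. Garlic lies well clear. Next I'll refine the yaws with sub-pixel edge fits.

```bash
cat > meas2.py <<'E'
from h import *
s=cv2.imread("pics/side0.png");t=cv2.imread("pics/top0.png")
def cont(img,lo,hi,roi,S=6):
    x,y,w,h=roi; c=cv2.resize(img[y:y+h,x:x+w],None,fx=S,fy=S,interpolation=cv2.INTER_CUBIC)
    m=cv2.inRange(cv2.cvtColor(c,cv2.COLOR_BGR2HSV),lo,hi); m=cv2.morphologyEx(m,cv2.MORPH_OPEN,np.ones((5,5)))
    k,_=cv2.findContours(m,cv2.RETR_EXTERNAL,cv2.CHAIN_APPROX_NONE); k=max(k,key=cv2.contourArea)[:,0]
    return (k+.5)/S-.5+[x,y]
def sides(k,z):
    P=np.array([onz("top",p,z)[:2] for p in k]).astype(np.float32)
    (c,_,_)=cv2.minAreaRect(P); B=cv2.boxPoints(cv2.minAreaRect(P)); out=[]
    for i in range(4):
        a,b=B[i-1],B[i]; L=np.linalg.norm(b-a); u=(b-a)/L; w=(P-a)@u; d=(P-a)@np.array([-u[1],u[0]])
        q=P[(w>.12*L)&(w<.88*L)&(abs(d)<.008)]; f=cv2.fitLine(q,cv2.DIST_HUBER,0,.001,.001).ravel()
        print("  side L %.4f n%d dir %.2f deg mid %s"%(L,len(q),np.degrees(np.arctan2(f[1],f[0]))%180,np.round(q.mean(0),4)))
    print("  box mid",np.round(c,4))
print("foot z16");sides(cont(t,(5,110,90),(20,255,255),(180,155,100,75)),.016)
print("tray z31 (rim)");sides(cont(t,(0,0,150),(180,50,255),(300,225,90,75)),.031)
g=cont(t,(18,70,120),(32,255,255),(330,235,30,25)); r=cv2.minAreaRect(g.astype(np.float32)); print("gripT",r)
P=cv2.minAreaRect(np.array([onz("top",p,.17)[:2] for p in g]).astype(np.float32));print(" at z.17",P)
g2=cont(s,(12,110,110),(30,255,255),(280,240,25,15)); r2=cv2.minAreaRect(g2.astype(np.float32)); print("gripS",r2); print(two(r2[0],r[0]))
print("mill knob",two((199.3,189.5),(186.8,263.1)),"head@.14",onz("top",(188.7,262.9),.14), "knob@.166",onz("top",(186.8,263.1),.166))
# floor foot of mill at z=0 from top: foot outline
for n,P in(("jar",(324,197)),("garlic",(235,259)),("moka",(325,150)),("mug",(130,255))): print(n,onz("top",P,.05).round(3))
E
python3 meas2.py
```

```text
foot z16
  side L 0.1512 n201 dir 1.57 deg mid [0.6624 0.1421]
  side L 0.2617 n353 dir 91.45 deg mid [0.5912 0.0101]
  side L 0.1512 n202 dir 1.52 deg mid [ 0.6696 -0.1171]
  side L 0.2617 n351 dir 91.42 deg mid [0.7409 0.0141]
  box mid [0.6661 0.0122]
tray z31 (rim)
  side L 0.0911 n113 dir 27.91 deg mid [ 0.3685 -0.268 ]
  side L 0.2312 n284 dir 117.73 deg mid [ 0.3828 -0.3896]Traceback (most recent call last):
  File "meas2.py", line 17, in <module>
    print("tray z31 (rim)");sides(cont(t,(0,0,150),(180,50,255),(300,225,90,75)),.031)
                            ~~~~~^^^^^^^^^^^^^^^^^^^^^^^^^^^^^^^^^^^^^^^^^^^^^^^^^^^^^
  File "meas2.py", line 13, in sides
    q=P[(w>.12*L)&(w<.88*L)&(abs(d)<.008)]; f=cv2.fitLine(q,cv2.DIST_HUBER,0,.001,.001).ravel()
                                              ~~~~~~~~~~~^^^^^^^^^^^^^^^^^^^^^^^^^^^^^^
cv2.error: OpenCV(4.12.0) /io/opencv/modules/imgproc/src/linefit.cpp:50: error: (-215:Assertion failed) count > 0 in function 'fitLine2D_wods'
```

```bash
sed -i 's/        q=P\[\(.*\)\]; f=/        q=P[\1]\n        if len(q)<5: continue\n        f=/' meas2.py; python3 meas2.py
```

```text
foot z16
  side L 0.1512 n201 dir 1.57 deg mid [0.6624 0.1421]
  side L 0.2617 n353 dir 91.45 deg mid [0.5912 0.0101]
  side L 0.1512 n202 dir 1.52 deg mid [ 0.6696 -0.1171]
  side L 0.2617 n351 dir 91.42 deg mid [0.7409 0.0141]
  box mid [0.6661 0.0122]
tray z31 (rim)
  side L 0.0911 n113 dir 27.91 deg mid [ 0.3685 -0.268 ]
  side L 0.2312 n284 dir 117.73 deg mid [ 0.3828 -0.3896]
  side L 0.2312 n241 dir 117.81 deg mid [ 0.4597 -0.3494]
  box mid [ 0.4221 -0.3689]
gripT ((343.2817077636719, 248.2073974609375), (3.9845516681671143, 12.66964054107666), 59.85857009887695)
 at z.17 ((0.4549323618412018, -0.3428705334663391), (0.011788377538323402, 0.037922896444797516), 28.31214141845703)
gripS ((291.91949462890625, 248.15452575683594), (13.054329872131348, 7.632741451263428), 12.994586944580078)
(array([ 0.45484584, -0.3439699 ,  0.16041853]), np.float64(0.00038534694937648173))
mill knob (array([0.42548073, 0.1258033 , 0.16485888]), np.float64(0.004739980275514472)) head@.14 [0.42360426 0.12688764 0.14      ] knob@.166 [0.42359113 0.12699789 0.166     ]
jar [ 0.625 -0.302  0.05 ]
garlic [ 0.431 -0.005  0.05 ]
moka [ 0.782 -0.311  0.05 ]
mug [0.453 0.339 0.05 ]
```

```bash
python3 -m handwheel '{"increments": [[[0.02,-0.035,0,-0.7],[0.04,-0.07,0,-1.4],[0.06,-0.105,0,-2.1],[0.08,-0.14,0,-2.8],[0.1,-0.175,0,-3.5],[0.12,-0.21,0,-4.2],[0.14,-0.245,0,-4.9],[0.16,-0.28,0,-5.6],[0.18,-0.315,0,-6.3],[0.2,-0.35,0,-7.17]]]}' 1 100
python3 -m handwheel '{"increments": [[[0.005,-0.04,0,0],[0.01,-0.08,0,0],[0.015,-0.12,0,0],[0.02,-0.16,0,0],[0.025,-0.2,0,0],[0.03,-0.24,0,0],[0.035,-0.28,0,0],[0.04,-0.32,0,0],[0.045,-0.36,0,0],[0.05,-0.4,0,0]]]}'
```

```text
clock: 0.93
tool_pos: [0.3969, 0.2151, 0.4046]
tcp_rot: [0.0, 0.517, 0.856, 0.0]
contact_force: [1.4, 0.6, 0.4]
width: 0.997
finger_force: 0.0
clock: 1.77
tool_pos: [0.4462, -0.1852, 0.4045]
tcp_rot: [0.0, 0.516, 0.856, 0.0]
contact_force: [0.5, 0.8, 0.1]
width: 0.998
finger_force: 0.0
```

```bash
python3 -m handwheel '{"increments": [[[0.002,-0.04,0,0],[0.004,-0.08,0,0],[0.006,-0.12,0,0],[0.008,-0.158,0,0],[0.008,-0.158,0,0],[0.008,-0.158,-0.02,0],[0.008,-0.158,-0.04,0],[0.008,-0.158,-0.06,0],[0.008,-0.158,-0.08,0],[0.008,-0.158,-0.092,0]]]}'
python3 -m handwheel '{"increments": [[[0,0,0,0],[0,0,0,0],[0,0,0,0],[0,0,0,0],[0,0,0,0],[0,0,0,0],[0,0,0,0],[0,0,0,0],[0,0,0,0],[0,0,0,0]]]}' -1 100
python3 - <<'E'
from h import *
im=bot.camera("side")[...,::-1];t=bot.camera("top")[...,::-1]
f=lambda i,x,y,w,h:cv2.resize(i[y:y+h,x:x+w],(400,400),interpolation=cv2.INTER_CUBIC)
cv2.imwrite("pics/g1.png",np.hstack([f(im,240,190,110,110),f(t,290,200,100,100)]))
E
```

```text
clock: 2.6
tool_pos: [0.4541, -0.3406, 0.31]
tcp_rot: [-0.001, 0.516, 0.856, 0.001]
contact_force: [0.6, 0.5, -0.9]
width: 1.0
finger_force: 0.0
clock: 3.43
tool_pos: [0.4548, -0.3413, 0.3139]
tcp_rot: [0.001, 0.516, 0.857, -0.0]
contact_force: [-1.0, -0.8, 5.7]
width: 0.122
finger_force: 99.1
```

View pics/g1.png

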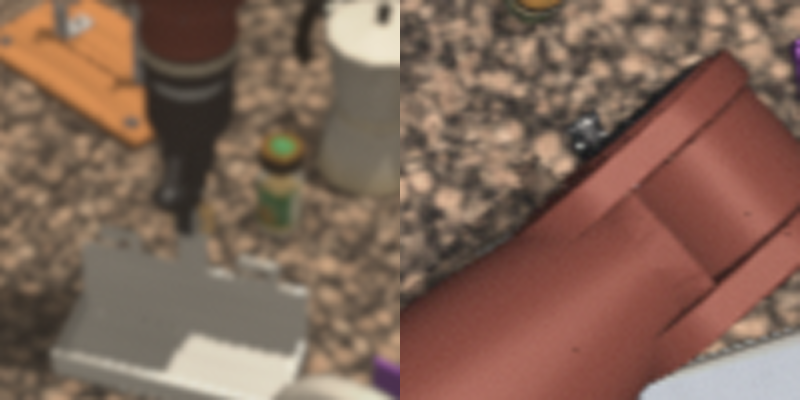

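Gripped (99 N, shelf still level). Lift it and check that it holds.

```bash
python3 -m handwheel '{"increments": [[[0,0,0.005,0],[0,0,0.015,0],[0,0,0.03,0],[0,0,0.045,0],[0,0,0.06,0],[0,0,0.075,0],[0,0,0.09,0],[0,0,0.105,0],[0,0,0.115,0],[0,0,0.12,0]]]}'
python3 -m handwheel '{"increments": [[[0.005,0.012,0,-0.2],[0.015,0.034,0,-0.6],[0.028,0.064,0,-1],[0.042,0.095,0,-1.5],[0.056,0.127,0,-1.9],[0.07,0.16,0,-2.3],[0.084,0.19,0,-2.8],[0.098,0.22,0,-3.3],[0.108,0.245,0,-3.8],[0.115,0.26,0,-4.38]]]}'
python3 -m handwheel '{"increments": [[[0.006,0.014,0,0],[0.012,0.028,0,0],[0.018,0.042,0,0],[0.022,0.05,0,0],[0.024,0.055,0,0],[0.024,0.055,0,0],[0.024,0.055,0,0],[0.024,0.055,0,0],[0.024,0.055,0,0],[0.024,0.055,0,0]]]}'
```

```text
clock: 4.37
tool_pos: [0.4547, -0.3412, 0.4344]
tcp_rot: [0.001, 0.516, 0.857, -0.0]
contact_force: [0.6, -0.7, -5.4]
width: 0.123
finger_force: 97.5
clock: 5.2
tool_pos: [0.5701, -0.0783, 0.4321]
tcp_rot: [-0.001, 0.697, 0.717, 0.0]
contact_force: [-0.7, -1.5, -4.8]
width: 0.121
finger_force: 97.7
clock: 6.03
tool_pos: [0.5934, -0.0267, 0.4328]
tcp_rot: [0.0, 0.698, 0.716, -0.0]
contact_force: [1.1, 0.9, -5.3]
width: 0.121
finger_force: 97.7
```

```bash
python3 - <<'E'
from h import *
im=bot.camera("side")[...,::-1];t=bot.camera("top")[...,::-1]
cv2.imwrite("pics/side1.png",im);cv2.imwrite("pics/top1.png",t)
f=lambda i,x,y,w,h:cv2.resize(i[y:y+h,x:x+w],(400,400),interpolation=cv2.INTER_CUBIC)
cv2.imwrite("pics/g2.png",np.hstack([f(im,190,110,130,130),f(t,170,150,120,120)]))
E
```

```text
(no output)
```

View pics/g2.png

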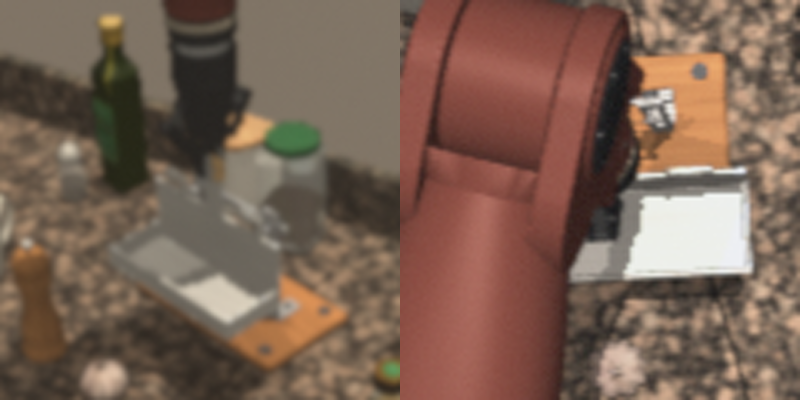

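The view shows the shelf hanging level in the gripper in front of the rack. Its right end (top view, px ≈ 274–275, rows 200–232) is unobstructed, so I can measure how far the grip is off centre.

```bash
python3 - <<'E'
from h import *
t=cv2.imread("pics/top1.png"); S=6
for r in range(204,232,4):
    row=t[r,255:290].max(axis=1).astype(int); print(r,row[10:30])
g=.5*(onz("top",(274.5,204),.13)+onz("top",(275,230),.13))
x=np.array([.99966,.0262]);y=np.array([-.0262,.99966]);tcp=np.array([.5934,-.0267])
for uv,z in(((274.5,204),.147),((275,230),.147),((275,230),.12)):
    p=onz("top",uv,z)[:2]; print(uv,z,p.round(4),"rel tcp along y",((p-tcp)@y).round(4),"x",((p-tcp)@x).round(4))
print("right stud/strip tops predicted", [proj("top",[*(np.array([.6611,.0121])+a*x-.065*y),z]).round(1) for a,z in((0,.186),(-.0135,.165),(.017,.165))])
print([proj("side",[*(np.array([.6611,.0121])+a*x+b*y),z]).round(1) for a,b,z in((0,-.065,.186),(0,.065,.186))])
E
```

```text
204 [ 86  89  89  90  92  93  97 114 135 124 102  93 100 131 180 194 180 161
 157 170]
208 [235 235 236 236 236 236 233 213 197 177 143 128 104  90 102 124 127 112
 113 129]
212 [239 239 239 239 239 239 238 217 221 196 154 159 149 133 141 151 135 109
 101 105]
216 [239 239 239 239 239 240 241 223 221 196 151 148 125 103 110 121 131 142
 146 156]
220 [239 239 240 239 240 243 242 222 218 190 118 123 151 162 145 110  93 102
 126 156]
224 [240 239 239 241 243 243 243 242 226 188 134 118 146 169 179 181 164 126
  90  81]
228 [239 240 242 243 243 243 243 241 219 197 168 112 104 113 121 125 124 118
 117 118]
(274.5, 204) 0.147 [ 0.5962 -0.1407] rel tcp along y -0.1141 x -0.0002
(275, 230) 0.147 [ 0.5163 -0.1401] rel tcp along y -0.1113 x -0.08
(275, 230) 0.12 [ 0.5177 -0.1395] rel tcp along y -0.1107 x -0.0786
right stud/strip tops predicted [array([244.3, 181.4]), array([245.2, 186.9]), array([244.7, 177. ])]
[array([276.9, 178.7]), array([253.7, 165.8])]
```

Offset agrees between both methods: the TCP sits about 2.5 mm to +y of the shelf's middle. Descend in front of the rack, then approach to just short of the strips.

```bash
python3 -m handwheel '{"increments": [[[0,0.0015,-0.01,0],[0,0.0015,-0.02,0],[0,0.0015,-0.03,0],[0,0.0015,-0.04,0],[0,0.0015,-0.05,0],[0,0.0015,-0.06,0],[0,0.0015,-0.068,0],[0,0.0015,-0.07,0],[0,0.0015,-0.07,0],[0,0.0015,-0.07,0]]]}'
python3 -m handwheel '{"increments": [[[0.008,0,0,0],[0.016,0,0,0],[0.024,0.001,0,0],[0.032,0.001,0,0],[0.038,0.001,0,0],[0.044,0.001,0,0],[0.049,0.001,0,0],[0.053,0.001,0,0],[0.055,0.0015,0,0],[0.055,0.0015,0,0]]]}'
```

```text
clock: 6.97
tool_pos: [0.5936, -0.0246, 0.363]
tcp_rot: [0.0, 0.697, 0.717, 0.0]
contact_force: [0.3, 0.0, -4.8]
width: 0.121
finger_force: 97.6
clock: 7.8
tool_pos: [0.6488, -0.0231, 0.3626]
tcp_rot: [-0.0, 0.697, 0.717, 0.0]
contact_force: [-0.0, 0.1, -4.7]
width: 0.121
finger_force: 97.7
```

```bash
python3 -m handwheel '{"increments": [[[0.001,0,0,0],[0.002,0,0,0],[0.003,0,0,0],[0.004,0,0,0],[0.005,0,0,0],[0.005,0,0,0],[0.0055,0,0,0],[0.006,0,0,0],[0.006,0,0,0],[0.006,0,0,0]]]}'
python3 -m handwheel '{"increments": [[[0.0005,0,0,0],[0.0005,0,0,0],[0.001,0,0,0],[0.001,0,0,0],[0.001,0,0,0],[0.0015,0,0,0],[0.0015,0,0,0],[0.0015,0,0,0],[0.0015,0,0,0],[0.0015,0,0,0]]]}'
```

```text
clock: 8.63
tool_pos: [0.6546, -0.0231, 0.3627]
tcp_rot: [-0.0, 0.697, 0.717, 0.0]
contact_force: [-0.2, -0.5, -5.0]
width: 0.124
finger_force: 97.7
clock: 9.47
tool_pos: [0.6561, -0.0231, 0.3627]
tcp_rot: [0.0, 0.697, 0.717, 0.0]
contact_force: [0.2, 0.1, -4.9]
width: 0.124
finger_force: 97.7
```

```bash
python3 -m handwheel '{"increments": [[[0.0005,0,0,0],[0.0005,0,0,0],[0.0005,0,0,0],[0.001,0,0,0],[0.001,0,0,0],[0.001,0,0,0],[0.001,0,0,0],[0.001,0,0,0],[0.001,0,0,0],[0.001,0,0,0]]]}'
python3 -m handwheel '{"increments": [[[0.0005,0,0,0],[0.0005,0,0,0],[0.0005,0,0,0],[0.001,0,0,0],[0.001,0,0,0],[0.001,0,0,0],[0.001,0,0,0],[0.001,0,0,0],[0.001,0,0,0],[0.001,0,0,0]]]}'
```

```text
clock: 10.3
tool_pos: [0.6571, -0.0231, 0.3627]
tcp_rot: [0.0, 0.697, 0.717, 0.0]
contact_force: [0.2, -0.8, -5.1]
width: 0.122
finger_force: 97.8
clock: 11.13
tool_pos: [0.6578, -0.0231, 0.3627]
tcp_rot: [-0.0, 0.697, 0.717, -0.0]
contact_force: [-5.4, -0.5, -3.0]
width: 0.126
finger_force: 98.3
```

Strip contact found at TCP x ≈ 0.6577 (−5.4 N). Ease back to mid-gap and raise to just below the lowest possible stud contact.

```bash
cat > chk.py <<'E'
import sys
from plant import bot
f=bot.get_obs()["contact_force"]; i=int(sys.argv[1]); lo,hi=float(sys.argv[2]),float(sys.argv[3])
sys.exit(0 if lo<f[i]<hi else 1)
E
python3 -m handwheel '{"increments": [[[-0.001,0,0,0],[-0.0025,0,0,0],[-0.0025,0,0.002,0],[-0.0025,0,0.004,0],[-0.0025,0,0.006,0],[-0.0025,0,0.008,0],[-0.0025,0,0.01,0],[-0.0025,0,0.012,0],[-0.0025,0,0.013,0],[-0.0025,0,0.013,0]]]}'
```

```text
clock: 11.97
tool_pos: [0.6557, -0.0231, 0.3761]
tcp_rot: [0.0, 0.697, 0.717, 0.0]
contact_force: [0.2, -0.0, -4.9]
width: 0.127
finger_force: 97.7
```

Creep up by 1 mm per call, with a force check between calls.

```bash
c(){ python3 chk.py 2 -6.5 0; }
python3 -m handwheel '{"increments": [[[0,0,0.0003,0],[0,0,0.0005,0],[0,0,0.0008,0],[0,0,0.001,0],[0,0,0.001,0],[0,0,0.001,0],[0,0,0.001,0],[0,0,0.001,0],[0,0,0.001,0],[0,0,0.001,0]]]}' | grep -E "pos|contact" && c &&
python3 -m handwheel '{"increments": [[[0,0,0.0003,0],[0,0,0.0005,0],[0,0,0.0008,0],[0,0,0.001,0],[0,0,0.001,0],[0,0,0.001,0],[0,0,0.001,0],[0,0,0.001,0],[0,0,0.001,0],[0,0,0.001,0]]]}' | grep -E "pos|contact" && c &&
python3 -m handwheel '{"increments": [[[0,0,0.0003,0],[0,0,0.0005,0],[0,0,0.0008,0],[0,0,0.001,0],[0,0,0.001,0],[0,0,0.001,0],[0,0,0.001,0],[0,0,0.001,0],[0,0,0.001,0],[0,0,0.001,0]]]}' | grep -E "pos|contact" && c &&
python3 -m handwheel '{"increments": [[[0,0,0.0003,0],[0,0,0.0005,0],[0,0,0.0008,0],[0,0,0.001,0],[0,0,0.001,0],[0,0,0.001,0],[0,0,0.001,0],[0,0,0.001,0],[0,0,0.001,0],[0,0,0.001,0]]]}' | grep -E "pos|contact" && c &&
python3 -m handwheel '{"increments": [[[0,0,0.0003,0],[0,0,0.0005,0],[0,0,0.0008,0],[0,0,0.001,0],[0,0,0.001,0],[0,0,0.001,0],[0,0,0.001,0],[0,0,0.001,0],[0,0,0.001,0],[0,0,0.001,0]]]}' | grep -E "pos|contact" && c &&
python3 -m handwheel '{"increments": [[[0,0,0.0003,0],[0,0,0.0005,0],[0,0,0.0008,0],[0,0,0.001,0],[0,0,0.001,0],[0,0,0.001,0],[0,0,0.001,0],[0,0,0.001,0],[0,0,0.001,0],[0,0,0.001,0]]]}' | grep -E "pos|contact"
```

```text
tool_pos: [0.6556, -0.0231, 0.3767]
contact_force: [0.6, 0.5, -4.9]
tool_pos: [0.6556, -0.0231, 0.3777]
contact_force: [0.0, -0.1, -4.9]
tool_pos: [0.6556, -0.0231, 0.3787]
contact_force: [0.1, 0.6, -5.1]
tool_pos: [0.6556, -0.0231, 0.3797]
contact_force: [-0.8, 0.1, -5.7]
tool_pos: [0.6556, -0.0231, 0.3807]
contact_force: [0.3, -0.1, -4.5]
tool_pos: [0.6555, -0.0231, 0.3816]
contact_force: [0.7, 0.8, -8.0]
```

```bash
python3 -m handwheel '{"increments": [[[0,0,0.0002,0],[0,0,0.0004,0],[0,0,0.0004,0],[0,0,0.0004,0],[0,0,0.0004,0],[0,0,0.0004,0],[0,0,0.0004,0],[0,0,0.0004,0],[0,0,0.0004,0],[0,0,0.0004,0]]]}'
```

```text
clock: 17.8
tool_pos: [0.6555, -0.023, 0.3818]
tcp_rot: [-0.0, 0.697, 0.717, -0.0]
contact_force: [1.1, 1.1, -14.5]
width: 0.121
finger_force: 97.2
```

Contact confirmed (stud axis ≈ 161 mm). Ease off 1.4 mm and slide left to just before the slot mouths.

```bash
python3 -m handwheel '{"increments": [[[0,0,-0.001,0],[0,0,-0.002,0],[0,0.001,-0.002,0],[0,0.002,-0.002,0],[0,0.004,-0.002,0],[0,0.006,-0.002,0],[-0.0002,0.008,-0.002,0],[-0.0002,0.008,-0.002,0],[-0.0002,0.008,-0.002,0],[-0.0002,0.008,-0.002,0]]]}' | grep -E "pos|contact"; c(){ python3 chk.py 1 -3 3 && python3 chk.py 2 -7 -2.5; }
c && python3 -m handwheel '{"increments": [[[0,0.0003,0,0],[0,0.0006,0,0],[0,0.0009,0,0],[0,0.0012,0,0],[0,0.0012,0,0],[0,0.0012,0,0],[0,0.0012,0,0],[0,0.0012,0,0],[0,0.0012,0,0],[0,0.0012,0,0]]]}' | grep -E "pos|contact" && c && python3 -m handwheel '{"increments": [[[0,0.0003,0,0],[0,0.0006,0,0],[0,0.0009,0,0],[0,0.0012,0,0],[0,0.0012,0,0],[0,0.0012,0,0],[0,0.0012,0,0],[0,0.0012,0,0],[0,0.0012,0,0],[0,0.0012,0,0]]]}' | grep -E "pos|contact" && c && python3 -m handwheel '{"increments": [[[0,0.0003,0,0],[0,0.0006,0,0],[0,0.0009,0,0],[0,0.0012,0,0],[0,0.0012,0,0],[0,0.0012,0,0],[0,0.0012,0,0],[0,0.0012,0,0],[0,0.0012,0,0],[0,0.0012,0,0]]]}' | grep -E "pos|contact" && c && python3 -m handwheel '{"increments": [[[0,0.0003,0,0],[0,0.0006,0,0],[0,0.0009,0,0],[0,0.0012,0,0],[0,0.0012,0,0],[0,0.0012,0,0],[0,0.0012,0,0],[0,0.0012,0,0],[0,0.0012,0,0],[0,0.0012,0,0]]]}' | grep -E "pos|contact" && c && python3 -m handwheel '{"increments": [[[-0.0001,0.0003,0,0],[-0.0001,0.0006,0,0],[-0.0001,0.0009,0,0],[-0.0002,0.0012,0,0],[-0.0002,0.0012,0,0],[-0.0002,0.0012,0,0],[-0.0002,0.0012,0,0],[-0.0002,0.0012,0,0],[-0.0002,0.0012,0,0],[-0.0002,0.0012,0,0]]]}' | grep -E "pos|contact"
```

```text
tool_pos: [0.6554, -0.0151, 0.3801]
contact_force: [0.4, -0.0, -4.8]
tool_pos: [0.6554, -0.0139, 0.3801]
contact_force: [0.5, -0.4, -4.8]
tool_pos: [0.6554, -0.0127, 0.3801]
contact_force: [-0.4, 0.7, -4.7]
tool_pos: [0.6554, -0.0115, 0.3801]
contact_force: [0.4, 0.2, -5.1]
tool_pos: [0.6554, -0.0103, 0.3801]
contact_force: [-0.1, -0.3, -4.9]
tool_pos: [0.6552, -0.0091, 0.3801]
contact_force: [0.4, 0.6, -4.8]
```

```bash
c(){ python3 chk.py 1 -3 3 && python3 chk.py 2 -7 -2.5; }
python3 -m handwheel '{"increments": [[[0,0.0005,0,0],[0,0.001,0,0],[0,0.0015,0,0],[0,0.0015,0,0],[0,0.0015,0,0],[0,0.0015,0,0],[0,0.0015,0,0],[0,0.0015,0,0],[0,0.0015,0,0],[0,0.0015,0,0]]]}' | grep -E "pos|contact" && c && python3 -m handwheel '{"increments": [[[0,0.0005,0,0],[0,0.001,0,0],[0,0.0015,0,0],[0,0.0015,0,0],[0,0.0015,0,0],[0,0.0015,0,0],[0,0.0015,0,0],[0,0.0015,0,0],[0,0.0015,0,0],[0,0.0015,0,0]]]}' | grep -E "pos|contact" && c && python3 -m handwheel '{"increments": [[[0,0.0005,0,0],[-0.0001,0.001,0,0],[-0.0001,0.0015,0,0],[-0.0001,0.002,0,0],[-0.0001,0.002,0,0],[-0.0001,0.002,0,0],[-0.0001,0.002,0,0],[-0.0001,0.002,0,0],[-0.0001,0.002,0,0],[-0.0001,0.002,0,0]]]}' | grep -E "pos|contact" && c && python3 -m handwheel '{"increments": [[[0,0.002,0,0],[0,0.004,0,0],[-0.0001,0.006,0,0],[-0.0002,0.008,0,0],[-0.0003,0.01,0,0],[-0.0003,0.012,0,0],[-0.0003,0.013,0,0],[-0.0003,0.013,0,0],[-0.0003,0.013,0,0],[-0.0003,0.013,0,0]]]}' | grep -E "pos|contact"
```

```text
tool_pos: [0.6552, -0.0076, 0.3801]
contact_force: [0.3, 0.1, -5.4]
tool_pos: [0.6552, -0.0061, 0.3801]
contact_force: [0.4, -0.4, -4.0]
tool_pos: [0.6551, -0.0041, 0.3801]
contact_force: [-0.1, 0.3, -5.0]
tool_pos: [0.6548, 0.0089, 0.3801]
contact_force: [0.4, 0.5, -5.1]
```

```bash
c(){ python3 chk.py 1 -2.5 3 && python3 chk.py 2 -7 -2.5; }
python3 -m handwheel '{"increments": [[[0,0.001,0,0],[0,0.002,0,0],[0,0.003,0,0],[-0.0001,0.004,0,0],[-0.0001,0.004,0,0],[-0.0001,0.004,0,0],[-0.0001,0.004,0,0],[-0.0001,0.004,0,0],[-0.0001,0.004,0,0],[-0.0001,0.004,0,0]]]}' | grep -E "pos|contact" && c && python3 -m handwheel '{"increments": [[[0,0.0003,0,0],[0,0.0005,0,0],[0,0.0008,0,0],[0,0.001,0,0],[0,0.001,0,0],[0,0.001,0,0],[0,0.001,0,0],[0,0.001,0,0],[0,0.001,0,0],[0,0.001,0,0]]]}' | grep -E "pos|contact" && c && python3 -m handwheel '{"increments": [[[0,0.0003,0,0],[0,0.0005,0,0],[0,0.0008,0,0],[0,0.001,0,0],[0,0.001,0,0],[0,0.001,0,0],[0,0.001,0,0],[0,0.001,0,0],[0,0.001,0,0],[0,0.001,0,0]]]}' | grep -E "pos|contact" && c && python3 -m handwheel '{"increments": [[[0,0.0003,0,0],[0,0.0005,0,0],[0,0.0008,0,0],[0,0.001,0,0],[0,0.001,0,0],[0,0.001,0,0],[0,0.001,0,0],[0,0.001,0,0],[0,0.001,0,0],[0,0.001,0,0]]]}' | grep -E "pos|contact"&& c && python3 -m handwheel '{"increments": [[[0,0.0003,0,0],[0,0.0005,0,0],[0,0.0008,0,0],[0,0.001,0,0],[0,0.001,0,0],[0,0.001,0,0],[0,0.001,0,0],[0,0.001,0,0],[0,0.001,0,0],[0,0.001,0,0]]]}' | grep -E "clock|pos|contact"
```

```text
tool_pos: [0.6547, 0.0129, 0.3801]
contact_force: [0.1, -0.5, -4.7]
tool_pos: [0.6547, 0.0139, 0.3802]
contact_force: [-0.6, 0.2, -5.1]
tool_pos: [0.6547, 0.0149, 0.3802]
contact_force: [-0.3, -0.2, -5.6]
tool_pos: [0.6547, 0.0159, 0.3802]
contact_force: [-0.0, 0.6, -5.0]
clock: 30.3
tool_pos: [0.6547, 0.0169, 0.3801]
contact_force: [0.1, -0.3, -4.4]
```

```bash
c(){ python3 chk.py 1 -2 3 && python3 chk.py 2 -7 -2.5; }
python3 -m handwheel '{"increments": [[[0,0.0003,0,0],[0,0.0005,0,0],[0,0.0008,0,0],[0,0.0008,0,0],[0,0.0008,0,0],[0,0.0008,0,0],[0,0.0008,0,0],[0,0.0008,0,0],[0,0.0008,0,0],[0,0.0008,0,0]]]}' | grep -E "pos|contact"&& c && python3 -m handwheel '{"increments": [[[0,0.0003,0,0],[0,0.0005,0,0],[0,0.0008,0,0],[0,0.0008,0,0],[0,0.0008,0,0],[0,0.0008,0,0],[0,0.0008,0,0],[0,0.0008,0,0],[0,0.0008,0,0],[0,0.0008,0,0]]]}' | grep -E "clock|pos|contact"
```

```text
tool_pos: [0.6547, 0.0176, 0.3801]
contact_force: [-0.4, -4.4, -4.3]
```

End of slots felt (−4.4 N at y = 0.0176). Back off 1.5 mm to centre, lower 6 mm, then creep down.

```bash
c(){ python3 chk.py 1 -2.5 2.5 && python3 chk.py 2 -7 -3; }
python3 -m handwheel '{"increments": [[[0,-0.001,0,0],[0,-0.0017,0,0],[0,-0.0017,-0.001,0],[0,-0.0017,-0.002,0],[0,-0.0017,-0.003,0],[0,-0.0017,-0.004,0],[0,-0.0017,-0.005,0],[0,-0.0017,-0.006,0],[0,-0.0017,-0.006,0],[0,-0.0017,-0.006,0]]]}' | grep -E "pos|contact" && c && python3 -m handwheel '{"increments": [[[0,0,-0.0003,0],[0,0,-0.0005,0],[0,0,-0.0008,0],[0,0,-0.001,0],[0,0,-0.001,0],[0,0,-0.001,0],[0,0,-0.001,0],[0,0,-0.001,0],[0,0,-0.001,0],[0,0,-0.001,0]]]}' | grep -E "pos|contact" && c && python3 -m handwheel '{"increments": [[[0,0,-0.0003,0],[0,0,-0.0005,0],[0,0,-0.0008,0],[0,0,-0.0008,0],[0,0,-0.0008,0],[0,0,-0.0008,0],[0,0,-0.0008,0],[0,0,-0.0008,0],[0,0,-0.0008,0],[0,0,-0.0008,0]]]}' | grep -E "pos|contact" && c && python3 -m handwheel '{"increments": [[[0,0,-0.0003,0],[0,0,-0.0005,0],[0,0,-0.0005,0],[0,0,-0.0005,0],[0,0,-0.0005,0],[0,0,-0.0005,0],[0,0,-0.0005,0],[0,0,-0.0005,0],[0,0,-0.0005,0],[0,0,-0.0005,0]]]}' | grep -E "clock|pos|contact"
```

```text
tool_pos: [0.6547, 0.016, 0.3741]
contact_force: [0.9, -0.1, -3.6]
tool_pos: [0.6547, 0.016, 0.3731]
contact_force: [-0.8, 0.3, -4.1]
tool_pos: [0.6547, 0.016, 0.3724]
contact_force: [-0.0, -0.4, -4.1]
clock: 34.47
tool_pos: [0.6547, 0.016, 0.3721]
contact_force: [-1.4, 1.0, 1.8]
```

Studs carry the shelf (force reversed). Release and rise.

```bash
python3 -m handwheel '{"increments": [[[0,0,0,0],[0,0,0,0],[0,0,0,0],[0,0,0,0],[0,0,0,0],[0,0,0,0],[0,0,0.01,0],[0,0,0.03,0],[0,0,0.06,0],[0,0,0.09,0]]]}' 0.2
python3 - <<'E'
from h import *
im=bot.camera("side")[...,::-1];cv2.imwrite("pics/side2.png",im)
cv2.imwrite("pics/g3.png",cv2.resize(im[110:230,190:320],None,fx=5,fy=5,interpolation=cv2.INTER_CUBIC)); print(bot.get_obs()["q"])
E
```

```text
clock: 35.3
tool_pos: [0.6543, 0.0161, 0.4629]
tcp_rot: [-0.0, 0.697, 0.717, -0.0]
contact_force: [0.5, 0.1, 1.1]
width: 0.603
finger_force: 0.0
[-1.74879192e-01  3.02556037e-01  4.41038219e-01  1.70146409e+00
 -5.12048656e-05  1.36854412e+00]
```

View pics/g3.png

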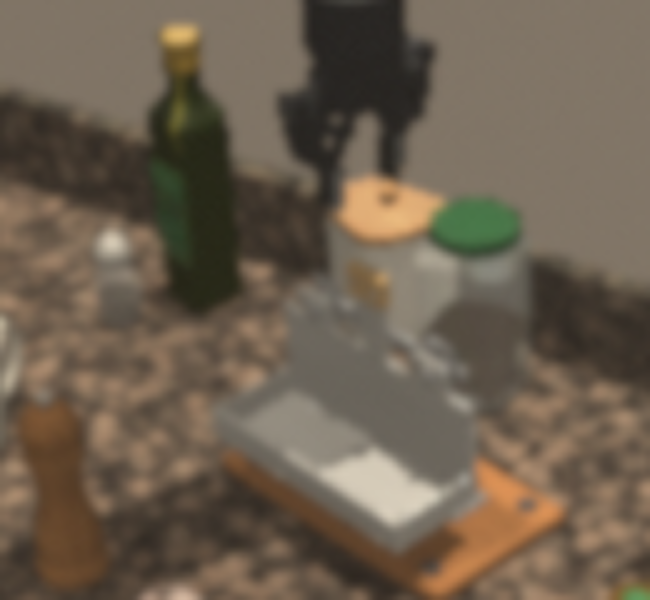

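The shelf hangs level on both studs, with the grip block at crop (370,285). Now the mill: turn 90° so that the fingers close along rack y.

```bash
python3 -m handwheel '{"increments": [[[-0.005,0.003,0.005,1.15],[-0.02,0.01,0.005,2.3],[-0.05,0.024,0,3.4],[-0.085,0.041,0,4.6],[-0.12,0.057,0,5.8],[-0.155,0.074,-0.01,6.9],[-0.185,0.089,-0.02,8.1],[-0.21,0.1,-0.03,9.3],[-0.225,0.108,-0.04,10.4],[-0.23,0.11,-0.05,11.6]]]}' 1 40
python3 -m handwheel '{"increments": [[[0,0,-0.01,1.15],[0,0,-0.02,2.3],[0,0,-0.03,3.4],[0,0,-0.05,3.4],[0,0,-0.07,3.4],[0,0,-0.09,3.4],[0,0,-0.105,3.4],[0,0,-0.115,3.4],[0,0,-0.12,3.4],[0,0,-0.12,3.4]]]}'
python3 - <<'E'
from h import *
im=bot.camera("side")[...,::-1];t=bot.camera("top")[...,::-1]; o=bot.get_obs(); print(o["q"],o["tool_pos"])
f=lambda i,x,y,w,h:cv2.resize(i[y:y+h,x:x+w],(400,400),interpolation=cv2.INTER_CUBIC)
cv2.imwrite("pics/g4.png",np.hstack([f(im,160,140,100,100),f(t,150,200,120,120)]))
E
```

```text
clock: 36.18
tool_pos: [0.4227, 0.1271, 0.4127]
tcp_rot: [0.001, 0.16, 0.987, 0.0]
contact_force: [-0.2, -1.2, 0.7]
width: 0.996
finger_force: 0.0
clock: 37.02
tool_pos: [0.4245, 0.126, 0.2915]
tcp_rot: [-0.0, -0.013, 1.0, 0.0]
contact_force: [-1.1, 0.1, -0.3]
width: 0.998
finger_force: 0.0
[-8.52230003e-03 -3.85515960e-01 -5.53651295e-01  1.40154773e+00
  8.53379205e-05 -3.53340938e-02] [0.42496049 0.12599406 0.29279533]
```

View pics/g4.png

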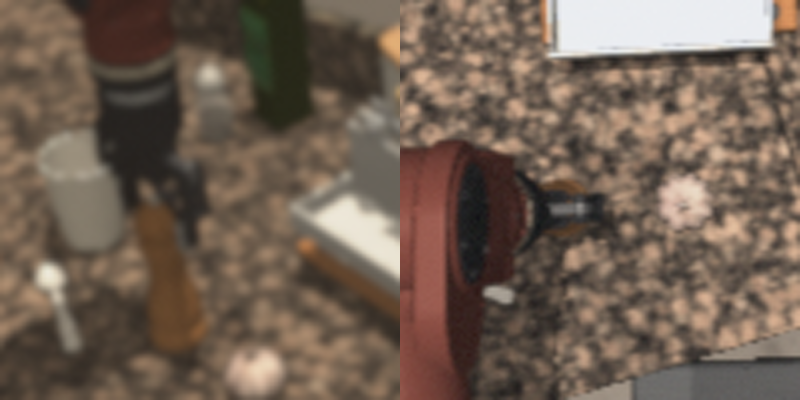

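The fingers straddle the mill's head, and the shelf is hanging undisturbed. Close and lift.

```bash
python3 -m handwheel '{"increments": [[[0,0,0,0],[0,0,0,0],[0,0,0,0],[0,0,0,0],[0,0,0,0],[0,0,0,0],[0,0,0,0],[0,0,0,0],[0,0,0,0],[0,0,0,0]]]}' -1 40
python3 -m handwheel '{"increments": [[[0,0,0.005,0],[0,0,0.015,0],[0,0,0.03,0],[0,0,0.05,0],[0,0,0.07,0],[0,0,0.09,0],[0,0,0.11,0],[0,0,0.125,0],[0,0,0.135,0],[0,0,0.14,0]]]}'
```

```text
clock: 37.95
tool_pos: [0.425, 0.126, 0.2929]
tcp_rot: [0.001, -0.013, 1.0, 0.0]
contact_force: [-0.7, 0.1, 5.4]
width: 0.544
finger_force: 40.9
clock: 38.78
tool_pos: [0.4248, 0.126, 0.4336]
tcp_rot: [0.001, -0.013, 1.0, 0.0]
contact_force: [0.8, 0.5, -1.8]
width: 0.548
finger_force: 41.4
```

```bash
python3 -m handwheel '{"increments": [[[0.008,-0.005,0,0],[0.03,-0.018,0,0],[0.055,-0.034,0,0],[0.085,-0.052,0,0],[0.115,-0.07,0,0],[0.14,-0.086,0,0],[0.16,-0.098,0,0],[0.175,-0.107,0,0],[0.184,-0.113,0,0],[0.188,-0.115,0,0]]]}'
python3 -m handwheel '{"increments": [[[0,0,0,0],[0,0,-0.005,0],[0,0,-0.015,0],[0,0,-0.025,0],[0,0,-0.035,0],[0,0,-0.045,0],[0,0,-0.052,0],[0,0,-0.058,0],[0,0,-0.06,0],[0,0,-0.06,0]]]}'
python3 -m handwheel '{"increments": [[[0,0,-0.002,0],[0,0,-0.004,0],[0,0,-0.006,0],[0,0,-0.008,0],[0,0,-0.01,0],[0,0,-0.012,0],[0,0,-0.013,0],[0,0,-0.014,0],[0,0,-0.014,0],[0,0,-0.014,0]]]}'
```

```text
clock: 39.62
tool_pos: [0.614, 0.0094, 0.4295]
tcp_rot: [-0.001, -0.013, 1.0, 0.0]
contact_force: [0.2, -0.3, -1.8]
width: 0.546
finger_force: 41.5
clock: 40.45
tool_pos: [0.6125, 0.011, 0.3712]
tcp_rot: [-0.0, -0.013, 1.0, 0.0]
contact_force: [0.0, -0.2, -1.7]
width: 0.543
finger_force: 41.5
clock: 41.28
tool_pos: [0.6127, 0.011, 0.3579]
tcp_rot: [0.0, -0.013, 1.0, 0.0]
contact_force: [-0.2, -0.1, -0.4]
width: 0.544
finger_force: 41.5
```

```bash
c(){ python3 chk.py 2 -9 0.5; }
python3 -m handwheel '{"increments": [[[0,0,-0.0005,0],[0,0,-0.001,0],[0,0,-0.001,0],[0,0,-0.001,0],[0,0,-0.001,0],[0,0,-0.001,0],[0,0,-0.001,0],[0,0,-0.001,0],[0,0,-0.001,0],[0,0,-0.001,0]]]}' | grep -E "pos|contact" && c && python3 -m handwheel '{"increments": [[[0,0,-0.0005,0],[0,0,-0.001,0],[0,0,-0.001,0],[0,0,-0.001,0],[0,0,-0.001,0],[0,0,-0.001,0],[0,0,-0.001,0],[0,0,-0.001,0],[0,0,-0.001,0],[0,0,-0.001,0]]]}' | grep -E "pos|contact" && c && python3 -m handwheel '{"increments": [[[0,0,-0.0005,0],[0,0,-0.001,0],[0,0,-0.001,0],[0,0,-0.001,0],[0,0,-0.001,0],[0,0,-0.001,0],[0,0,-0.001,0],[0,0,-0.001,0],[0,0,-0.001,0],[0,0,-0.001,0]]]}' | grep -E "pos|contact"
```

```text
tool_pos: [0.6127, 0.011, 0.3568]
contact_force: [1.0, -0.4, -2.5]
tool_pos: [0.6127, 0.011, 0.3558]
contact_force: [0.2, 0.7, -2.1]
tool_pos: [0.6127, 0.011, 0.3548]
contact_force: [-0.7, 0.5, -1.3]
```

```bash
c(){ python3 chk.py 2 -9 0.3; }
python3 -m handwheel '{"increments": [[[0,0,-0.0005,0],[0,0,-0.0007,0],[0,0,-0.0007,0],[0,0,-0.0007,0],[0,0,-0.0007,0],[0,0,-0.0007,0],[0,0,-0.0007,0],[0,0,-0.0007,0],[0,0,-0.0007,0],[0,0,-0.0007,0]]]}' | grep -E "pos|contact" && c && python3 -m handwheel '{"increments": [[[0,0,-0.0005,0],[0,0,-0.0007,0],[0,0,-0.0007,0],[0,0,-0.0007,0],[0,0,-0.0007,0],[0,0,-0.0007,0],[0,0,-0.0007,0],[0,0,-0.0007,0],[0,0,-0.0007,0],[0,0,-0.0007,0]]]}' | grep -E "pos|contact" && c && python3 -m handwheel '{"increments": [[[0,0,-0.0005,0],[0,0,-0.0007,0],[0,0,-0.0007,0],[0,0,-0.0007,0],[0,0,-0.0007,0],[0,0,-0.0007,0],[0,0,-0.0007,0],[0,0,-0.0007,0],[0,0,-0.0007,0],[0,0,-0.0007,0]]]}' | grep -E "pos|contact" && c && python3 -m handwheel '{"increments": [[[0,0,-0.0005,0],[0,0,-0.0007,0],[0,0,-0.0007,0],[0,0,-0.0007,0],[0,0,-0.0007,0],[0,0,-0.0007,0],[0,0,-0.0007,0],[0,0,-0.0007,0],[0,0,-0.0007,0],[0,0,-0.0007,0]]]}' | grep -E "clock|pos|contact"
```

```text
tool_pos: [0.6127, 0.011, 0.3544]
contact_force: [-0.8, 0.3, 4.9]
```

Landed at the expected height (0.354). Release and rise.

```bash
python3 -m handwheel '{"increments": [[[0,0,0,0],[0,0,0,0],[0,0,0,0],[0,0,0,0],[0,0,0,0],[0,0,0,0],[0,0,0,0],[0,0,0,0],[0,0,0.005,0],[0,0,0.015,0]]]}' 1
python3 -m handwheel '{"increments": [[[0,0,0.02,0],[0,0,0.04,0],[0,0,0.06,0],[0,0,0.08,0],[0,0,0.1,0],[0,0,0.11,0],[-0.03,0,0.11,0],[-0.07,0.03,0.11,0],[-0.1,0.07,0.11,0],[-0.12,0.1,0.11,0]]]}'
python3 -m handwheel '{"increments": [[[0,0,0,0],[0,0,0,0],[0,0,0,0],[0,0,0,0],[0,0,0,0],[0,0,0,0],[0,0,0,0],[0,0,0,0],[0,0,0,0],[0,0,0,0]]]}'
python3 - <<'E'
from h import *
im=bot.camera("side")[...,::-1];t=bot.camera("top")[...,::-1]
f=lambda i,x,y,w,h:cv2.resize(i[y:y+h,x:x+w],(400,400),interpolation=cv2.INTER_CUBIC)
cv2.imwrite("pics/g5.png",np.hstack([f(im,190,110,130,130),f(t,170,140,120,120)]))
E
```

```text
clock: 45.45
tool_pos: [0.6124, 0.0111, 0.3684]
tcp_rot: [-0.001, -0.013, 1.0, 0.0]
contact_force: [0.8, -0.1, -0.0]
width: 0.993
finger_force: 0.0
clock: 46.28
tool_pos: [0.4974, 0.1025, 0.4802]
tcp_rot: [0.001, -0.012, 1.0, 0.0]
contact_force: [0.9, 1.4, 0.4]
width: 1.005
finger_force: 0.0
clock: 47.12
tool_pos: [0.499, 0.1022, 0.4791]
tcp_rot: [-0.0, -0.013, 1.0, 0.0]
contact_force: [0.8, -0.8, -0.7]
width: 0.993
finger_force: 0.0
```

View pics/g5.png

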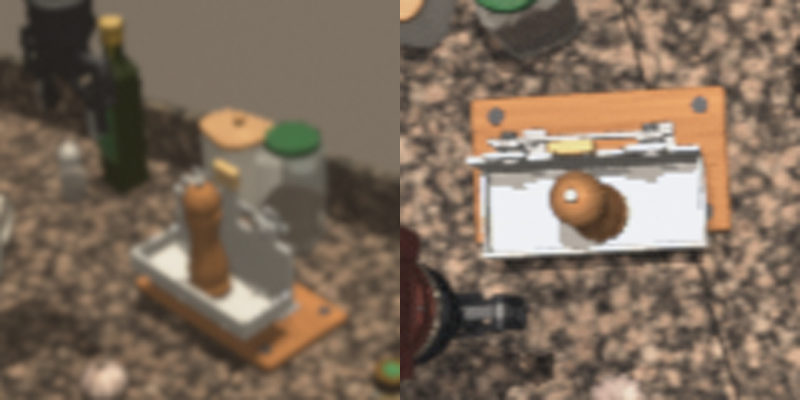

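The shelf hangs level on both studs, the mill stands upright in the tray (top-view crop (578,197)), and the gripper is clear. Handing in.

```bash
python3 -c "
from plant import bot
print(bot.finish_job())"
```

```text
the job is handed in; nothing more can be done
None
```

The job is handed in, with no verdict shown: in the last picture the shelf hangs level on both studs, the mill stands upright in its tray, and the gripper is clear; I touched nothing else, and the clock stood at about 47 s of the 64 s allowed.

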